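Set the griddle to its cleaning heat and open the cleaner's safety cap

TASK

The griddle is still set hot after the arepas and is to be cleaned warm: turn the dial of its plug-in heat control back until the pointer stands on the one long mark, and let go of it. Then open the square white jug of griddle cleaner: press its push-and-turn safety cap down, twist it anticlockwise until it is free and lift it straight up off the neck, and finish still holding the cap level in the gripper, clear above the mouth of the jug. Leave the jug standing upright in its place, and do not knock over or push away the other kitchen things.

Things in the scene. Friction and masses are not known exactly. Their poses are not given: they have to be found in the camera images.
- dial (a joint): Angle of the heat dial about its vertical axis, rad, growing clockwise seen from above: 0 lowest end stop, 0.90 pointer exactly on the long mark (within 0.12 is good), 3.6 hottest end stop. Starts between 1.5 and 2.2, so it is turned back, anticlockwise, by 0.6 to 1.3. Light even friction, about 0.04 N m; stays where it is left.
- dial_axis (a point): On the dial's axis at mid-height of its grip bar, 67 mm above the slab; does not turn with the dial. Axes as the griddle's. At dial value q the pointer lies at the angle pi + 0.90 - q, anticlockwise from this +x axis, and the grip bar lies along the pointer.
- dial_disc (a point): On the dial's axis at the top of its disc, 56 mm above the slab. The dial is black plastic: a flat disc 42 mm in diameter, 6 mm thick, on the control box, and across it a straight upright grip bar 40 mm long, 12 mm thick, 22 mm tall (top 78 mm above the slab). The pointer is a thin white line along one half of the bar's top.
- long_mark (a point): Middle of the long mark: a white bar 13 mm long and 4 mm wide on top of the control box, 50 mm above the slab, 30 mm from the dial's axis on the side away from the griddle plate. The other scale marks are thin ticks 4 mm long.
- griddle: Square black electric griddle, fixed: plate 290 x 290 mm, rim 72 mm above the slab. Origin on the slab under the middle of the plate's near (-x) edge, axes along its sides, z up, plate towards +x. Its black plug-in control box (118 mm along x, 74 mm along y, top 50 mm above the slab) stands in front of that edge; the dial's axis is at x -90, y +40 mm.
- jug: White plastic jug of cleaner, full, about 0.95 kg, loose on the slab: square body 84 x 84 mm, 128 mm tall, then a sloping shoulder, and from 145 mm above the base a neck 34 mm in diameter with lugs, its mouth at 180.5 mm. Loop handle on the +x side out to 80 mm from the axis, below 120 mm. Origin at the centre of the base, on the neck's axis, z up.
- cap: Grey ribbed push-and-turn cap on the jug: outer diameter 55 mm, 32 mm tall, 35 g. Origin at the centre of its skirt's underside, z up through its top. Seated and locked, the origin is 161 mm and the top 193 mm above the jug's base, with 16 mm of open neck below the skirt. An inner spring holds it up: about 5 N to start, 1.8 N more per mm, hard stop at 6 mm.
- cap_top (a point): Centre of the cap's top, 32 mm above its origin. Locked, the cap turns only some 5 degrees. Pressed down more than 3 mm (4 to 5 mm is right) it turns anticlockwise seen from above; turned by 35 to 85 degrees (60 is the middle, there is a stop at 85) it is free to be lifted straight off. It does not turn clockwise. The jug is not fixed; pressing on the cap steadies it.
- cap_mark (a point): Point on the outside of the cap, 27 mm from its axis along the cap's +x, 16 mm above the bottom of its skirt. While the cap is locked, its x axis points the same way as the jug's x axis.
- pump: Bystander: empty stainless push dispenser bottle, 72 mm in diameter, 186 mm tall. Origin at the centre of its base.
- ramekin: Bystander: blue ceramic ramekin, 90 mm across, 48 mm tall. Origin at the centre of its base.
- pitcher: Bystander: small glass pitcher, 86 mm in diameter, 130 mm tall, handle on its +y side out to 77 mm. Origin at the centre of its base.
- whisk: Bystander: steel whisk lying along its x axis, about 255 mm long, 52 mm across the wires. Origin on the slab under its middle.
- oil: Bystander: green glass oil bottle, 62 mm in diameter, 235 mm tall. Origin at the centre of its base.
- turner: Bystander: griddle turner lying along its x axis, 300 mm long. Origin on the slab under its middle.
Things that resemble listed ones, but are neither listed nor needed, are in the scene too. Of the things that look like the cap, the smallest one is meant.

How it is judged:
On the way, in this order (a step that is already met when the one before it is completed fails the run):
1. the dial stands on the long mark and has been let go (value of joint dial between 0.78 and 1.02 rad and contact force between the fingers and griddle below 0.05 N), for 0.2 s.
2. the cap is pressed down against its spring on the jug (z of cap in the frame of jug below 0.1585 m and horizontal distance between cap and jug below 0.012 m), for 0.1 s.
3. the pressed cap has been twisted out of its lock (y of cap_mark in the frame of jug above 0.0145 m and z of cap in the frame of jug below 0.164 m), for 0.05 s.
At the end, for the whole second after the job is handed in: The dial is within 0.12 rad of the long mark; the cap is in the gripper, still (under 0.03 m/s) and level within 0.3 rad, its skirt 15 to 300 mm above the mouth of the jug and within 50 mm of the jug's axis, touching the jug no more; the jug stands upright on the slab within 60 mm of where it was (value of joint dial between 0.78 and 1.02 rad and z of cap in the frame of jug between 0.195 and 0.48 m and horizontal distance between cap and jug below 0.05 m and angle between cap's own z axis and vertical below 0.3 rad and linear speed of each of cap, jug below 0.03 m/s and contact force between cap and the fingers above 1 N and contact force between cap and jug below 0.05 N and height (world z) of jug below 0.006 m and angle between jug's own z axis and vertical below 0.08 rad and distance of jug from where it was at the start of the episode below 0.06 m); the arm keeps its last pose, push and grip.
It fails at once if the jug is lifted or tipped (height (world z) of jug above 0.02 m or angle between jug's own z axis and vertical above 0.3 rad).
It fails at once if another kitchen thing is knocked over or pushed away by more than 50 mm (distance of any of pump, ramekin, pitcher, whisk, oil, turner from where it was at the start of the episode above 0.05 m or angle between any of pump, ramekin, pitcher, whisk, oil, turner's own z axis and vertical above 0.5 rad).
It also fails if it takes over 51 s, if anything falls off the work surface, if the arm or the gripper's body presses on something with over 40 N, if the wrist force passes 120 N, or if a joint passes its speed limit or range.

ROBOT

A 6-joint arm with a two-finger parallel gripper is mounted at the origin on the work surface. World frame = base frame: x ahead of the robot, y to its left, z up, the work surface at z = 0. Lengths are in m, angles in rad, forces in N, time in s.
With the tool pointing down it reaches from about 0.225 to 0.875 m from the base axis. Payload 3.4 kg.
Tool frame: the origin (TCP) lies between the finger pads; the fingertips stand 25 mm ahead of it and the grasp point (between the pads) lies 6 mm ahead of it; z points along the fingers, y is the line along which they close (so a half turn about z gives the same grasp; the last joint's range is limited). The gripper opens to 85 mm and grips with 20 to 120 N. Pads are 22 mm wide; open, the fingers measure 114 mm over their backs; the gripper's body (76 mm by 85 mm) begins 54 mm behind the grasp point. The pads swing forward as they close: fully open they stand 13 mm farther back than shut.
Start: joints at [1.064, 0.276, 1.505, -0, 1.361, -0.121], TCP at [0.216, 0.533, 0.256] pointing down, gripper open.
Joint ranges: [-2.89, 2.89], [-0.75, 2.08], [0.22, 2.7], [-1.18, 4.32], [0.11, 2.71], [-2.7, 2.7]. Speed limits (rad/s): [2.57, 2.57, 3.14, 3.14, 3.14, 3.14].

INTERFACE

Orientations are given as a unit quaternion [w, x, y, z].
In Python, from rig import manip, cams, ticket gives the robot as it stands.
- The arm moves only by the tool step_arm, never from a script. Its argument "increments" is a list of rows, each an object with "dp": the shift along the world's x, y, z each as a share of 0.2 m, from -1 to 1, a list of three; "yaw": the turn about the world's z as a share of 0.15 rad, from -1 to 1; "grip": the opening, from 0 (shut) to 1 (fully open). In form: [{"dp": [tx, ty, tz], "yaw": yaw, "grip": grip}, ...]. A call has 1 to 5 rows; each row shifts and turns the commanded pose from where the row before left it; what a row does not reach is not made up. A row lasts 1/8 s, in which the tool goes at most 62.5 mm and 10.7 degrees, less where a joint would pass 70% of its speed; a pose out of reach is approached as far as the arm can. A call with a number of a shift or a turn outside -1 to 1 is refused whole. A call with a gripper value outside its range is refused whole. The fingers move at their own pace and stop on an object; "squeeze" is the grip in N (left out, the last holds). Time passes only in rows, so rows that do not move let the fingers close. It gives the time, the measured TCP pose, the force, the opening and the grip force at its end, in the units of the state.
- manip.get_state(): the state, without advancing time (a new reading comes with each control period).
- cams.get_image(name): name is "side" or "top" or "wrist"; returns the picture (480x640x3 uint8, blue, green, red); there is no depth.
- cams.get_calibration(name): a dict with "fx", "fy", "cx", "cy" (pixels), "extrinsics" (4x4, takes a point from camera to world coordinates). Camera axes: x right, y up, looking along -z (the intrinsics and any distortion apply to the point x, -y, -z); pixel columns grow to the right and rows downward; lengths in m; the calibration is good to about 2 mm. A picture is of the moment at which its call begins: read the wrist's pose just before it. get_calibration takes no time and is no camera call; for the wrist camera it gives the pose at the moment of the call.
- ticket.sign_off(): hands the job in; it is judged then, once.
The state is a dict: "clock": time; "qpos": joint angles; "qd": joint speeds; "effort": joint torques, N m; "position": TCP position; "ee_rot": TCP orientation; "contact_force": force on the tool from outside, world axes, zero at the start; "moment": the same for the moment, N m; "width": finger opening in m; "gripper_force": force on a finger pad.
Only numpy, scipy, OpenCV 4.12 (cv2) and the standard library are available. Lean on these libraries where they do the work, as an engineer would, in place of code of your own. Each camera call takes 0.05 s, during which the arm holds its last target. There are 200 camera calls.

## Working session

There is one attempt and no reset: what is moved stays moved. The work goes in short steps, Python scripts to look and compute and a tool call to move; the robot and the scene stay as the last step left them, time stands still between calls to the robot, and variables do not carry over. Pictures are saved under pics/ and viewed, at most 10 in all, crops included, and the job is handed in when it is done.

Besides the shell and the picture viewer there is one more tool, called after ">>>" in YAML: its name, and indented under it one key for each argument. step_arm: Moves the arm, as the interface text tells. Shift numbers are shares of 0.2 m and turn numbers shares of 0.15 rad, none past 1 either way. Its arguments: {"type":"object","properties":{"increments":{"type":"array"},"squeeze":{"type":"number"}},"required":["increments"]}

```bash
mkdir -p pics; cat > h.py <<'E'
import numpy as np, cv2
from rig import manip, cams, ticket
def snap(n,f):
    c=cams.get_calibration(n); im=cams.get_image(n); cv2.imwrite(f'pics/{f}.png',im); np.save(f'pics/{f}.npy',c,allow_pickle=True); return im,c
def load(f): return cv2.imread(f'pics/{f}.png'), np.load(f'pics/{f}.npy',allow_pickle=True).item()
def at(c,u,v,z):
    E=np.array(c['extrinsics']); d=E[:3,:3]@np.array([(u-c['cx'])/c['fx'],-(v-c['cy'])/c['fy'],-1]); o=E[:3,3]
    return o+d*(z-o[2])/d[2]
def pix(c,p):
    E=np.array(c['extrinsics']); q=E[:3,:3].T@(np.array(p)-E[:3,3]); return (c['cx']+c['fx']*q[0]/-q[2], c['cy']-c['fy']*q[1]/-q[2])
def crop(im,u0,v0,u1,v1,s,f): cv2.imwrite(f'pics/{f}.png',cv2.resize(im[v0:v1,u0:u1],None,fx=s,fy=s,interpolation=cv2.INTER_CUBIC))
E
python3 - <<'E'
from h import *
for n in('top','side'):
    im,c=snap(n,n+'0'); print(n,{k:v for k,v in c.items()})
print(manip.get_state())
E
```

```text
top {'fx': 463.95362341194755, 'fy': 463.95362341194755, 'cx': 319.55251457768065, 'cy': 241.6401611850178, 'extrinsics': array([[ 0.01425763,  0.99411605, -0.1073778 ,  0.41608343],
       [-0.99988032,  0.01353002, -0.00750171,  0.019805  ],
       [-0.00600474,  0.10747191,  0.99418999,  1.59722104],
       [ 0.        ,  0.        ,  0.        ,  1.        ]])}
side {'fx': 591.9770482859174, 'fy': 591.9770482859174, 'cx': 322.223860140257, 'cy': 246.547764897531, 'extrinsics': array([[ 0.68320381,  0.42061563, -0.59692131, -0.32068166],
       [-0.73005416,  0.41125874, -0.54579041, -0.74872462],
       [ 0.01592113,  0.80867097,  0.58804572,  1.00843066],
       [ 0.        ,  0.        ,  0.        ,  1.        ]])}
{'clock': 0.1, 'qpos': array([ 1.06401777e+00,  2.76502139e-01,  1.50599862e+00, -4.55725803e-06,
        1.36070421e+00, -1.21029916e-01]), 'qd': array([-9.58941354e-04,  7.45117055e-05, -3.47759656e-03,  1.16153458e-03,
       -1.49541284e-03, -6.26301805e-04]), 'effort': array([ 5.13583982e-04, -4.17701519e+01, -2.46401989e+01, -1.93897758e-04,
        5.83069981e-03,  9.03137106e-06]), 'position': array([0.21615717, 0.5323589 , 0.25554622]), 'ee_rot': array([-2.46801076e-04,  1.91680174e-01,  9.81457111e-01, -7.67451344e-04]), 'contact_force': array([-0.35151891,  0.91080419,  0.20360205]), 'moment': array([ 0.0036498 , -0.01157841, -0.10438895]), 'gripper_force': 0.0, 'width': 0.08566315508909599}
```

View pics/top0.png

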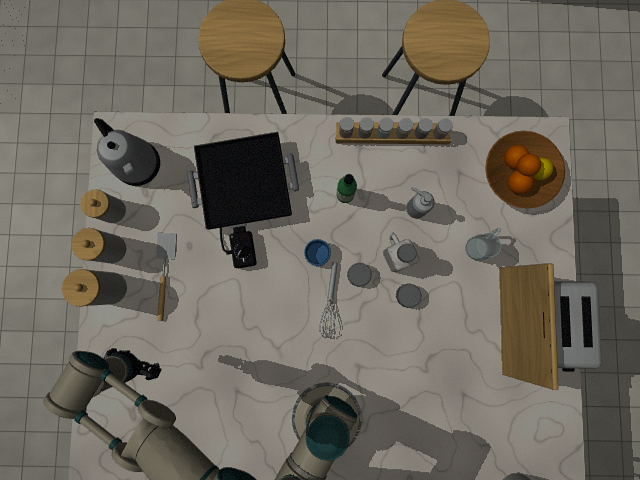

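View pics/side0.png

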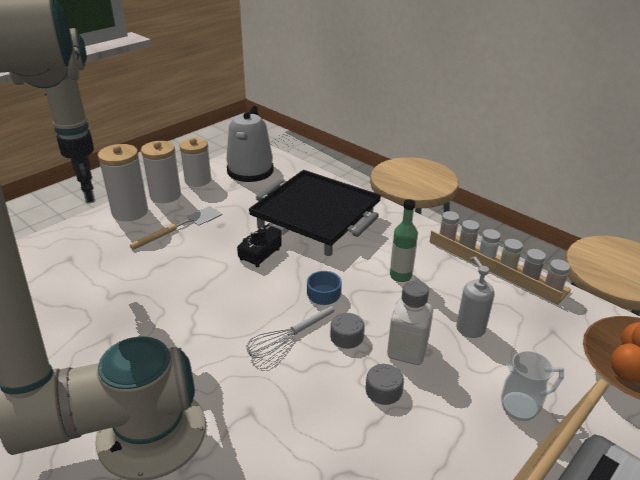

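The top view shows three grey cap-like things: (407,254) on the jug's neck, (359,275) and (409,296) lying on the slab. The one on the jug looks smallest and sits on the square white jug. The control box is at about (243,248). I'll confirm both in an enlarged crop.

```bash
python3 - <<'E'
from h import *
im,c=load('top0')
a=cv2.resize(im[215:285,205:275],(400,400),interpolation=cv2.INTER_CUBIC)
b=cv2.resize(im[225:315,340:430],(400,400),interpolation=cv2.INTER_CUBIC)
cv2.imwrite('pics/c1.png',np.clip(np.hstack([a*1.8,b*1.]),0,255).astype('u1'))
print(at(c,243,236,.078),at(c,407,254,.193),at(c,359,275,.04))
E
```

```text
[0.59545437 0.28423749 0.078     ] [ 0.53366394 -0.23527055  0.193     ] [ 0.47373152 -0.10211838  0.04      ]
```

View pics/c1.png

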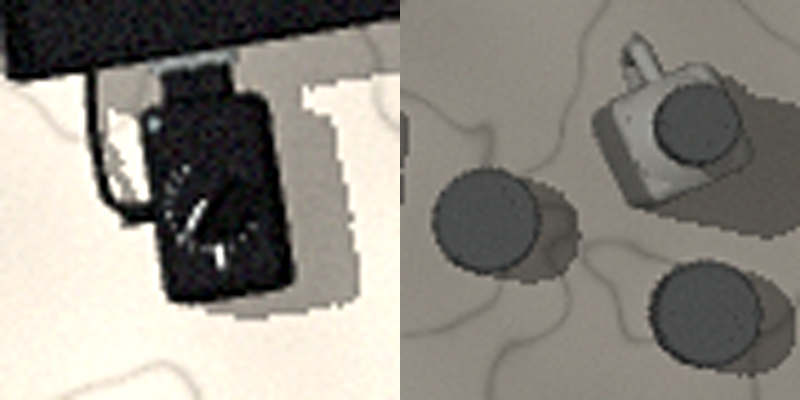

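The left crop shows the dial centred at about (242.3,251), the pointer (white line) towards its lower left and the long mark at (243.5,260). In the right crop the jug's cap is about 20 px across and the two loose ones about 24 px, so the jug's cap is the smallest and is the one meant.

```bash
python3 - <<'E'
from h import *
im,c=load('top0')
print('dial',at(c,242.3,250.9,.070),'mark',at(c,243.5,260,.05),'cap',at(c,407.3,252.9,.193),'handle',at(c,340+235*.225,225+50*.225,.11))
e=[at(c,205+u*.175,215+v*.175,.072) for u,v in ((10,78),(400,10))]; print('edge',np.arctan2(*(e[1]-e[0])[[1,0]]))
w=cams.get_calibration('wrist'); print(w); print(manip.get_state()['position'])
E
```

```text
dial [0.54675522 0.28635861 0.07      ] mark [0.51799628 0.28485122 0.05      ] cap [ 0.53702305 -0.23619931  0.193     ] handle [ 0.59741361 -0.20518905  0.11      ]
edge -1.382674989149555
{'fx': 396.14290467700835, 'fy': 396.14290467700835, 'cx': 321.1632647690547, 'cy': 252.08728114703987, 'extrinsics': array([[ 0.37736183, -0.87667155, -0.29840417,  0.14018168],
       [ 0.92606445,  0.35666257,  0.12327389,  0.56352565],
       [-0.00164111, -0.32286036,  0.94644519,  0.37261025],
       [ 0.        ,  0.        ,  0.        ,  1.        ]])}
[0.21615717 0.5323589  0.25554622]
```

>>> step_arm:
  increments:
    - {"dp": [0.166, -0.123, -0.02], "yaw": -0.2, "grip": 0.6}
    - {"dp": [0.166, -0.123, -0.02], "yaw": -0.2, "grip": 0.6}
    - {"dp": [0.166, -0.123, -0.02], "yaw": -0.2, "grip": 0.6}
    - {"dp": [0.166, -0.123, -0.02], "yaw": -0.2, "grip": 0.6}
    - {"dp": [0.166, -0.123, -0.02], "yaw": -0.2, "grip": 0.6}

```text
clock: 0.72
position: [0.3832, 0.4087, 0.2358]
ee_rot: [-0.0, 0.265, 0.964, -0.0]
contact_force: [0.5, -0.0, 0.1]
width: 0.051
gripper_force: 0.0
```

>>> step_arm:
  increments:
    - {"dp": [0.166, -0.123, -0.02], "yaw": -0.2, "grip": 0.6}
    - {"dp": [0.166, -0.123, -0.02], "yaw": -0.2, "grip": 0.6}
    - {"dp": [0.166, -0.123, -0.02], "yaw": -0.2, "grip": 0.6}
    - {"dp": [0.166, -0.123, -0.02], "yaw": -0.2, "grip": 0.6}
    - {"dp": [0.166, -0.123, -0.02], "yaw": -0.2, "grip": 0.6}

```text
clock: 1.35
position: [0.5491, 0.2858, 0.2157]
ee_rot: [-0.0, 0.337, 0.942, -0.0]
contact_force: [-0.1, 0.1, 0.1]
width: 0.0512
gripper_force: 0.0
```

```bash
python3 - <<'E'
from h import *
s=manip.get_state(); print(s['clock'],s['position'],s['ee_rot'],s['qpos'])
im,c=snap('wrist','w1')
u,v=map(int,pix(c,(.547,.286,.07))); print(u,v)
crop(np.clip(im*1.8,0,255).astype('u1'),u-90,v-70,u+90,v+70,4,'w1c'); print(u-90,v-70)
E
```

```text
1.35 [0.54914171 0.28575076 0.21565591] [-4.03565854e-04  3.36740621e-01  9.41597334e-01 -2.27157755e-04] [ 3.67355808e-01  3.65935097e-01  1.47260223e+00  1.89003552e-04
  1.30396342e+00 -5.16583953e-01]
319 239
229 169
```

View pics/w1c.png

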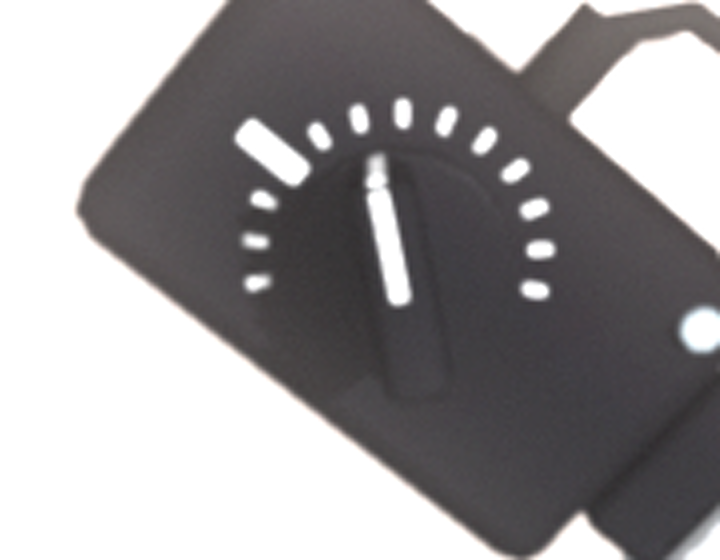

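The wrist view shows the dial clearly. In the crop the pointer on the bar's top runs (376,188) to (399,302), the long mark (245,128) to (300,178), and the ticks lie on an arc.

```bash
python3 - <<'E'
from h import *
from scipy.optimize import least_squares
_,c=load('w1')
P=lambda u,v,z: at(c,229+u/4,169+v/4,z)
T=np.array([P(u,v,.05)[:2] for u,v in [(264,200),(256,241),(257,283),(320,136),(359,118),(403,113),(447,121),(485,140),(516,170),(535,208),(540,249),(536,290)]])
r=least_squares(lambda p:np.hypot(*(T-p[:2]).T)-p[2],[.547,.286,.027]).x
L=P(272,152,.05)[:2]; a,b=P(376,188,.078)[:2],P(399,302,.078)[:2]
print('axis',r,'mark',L,'dist',np.hypot(*(L-r[:2])),'pointer',a,b)
g=np.arctan2(*(r[:2]-L)[::-1]); p=np.arctan2(*(a-b)[::-1]); print('griddle yaw',g,'pointer',p,'q',np.pi+.9-(p-g), 'off',np.cross(a-b,r[:2]-b)/np.hypot(*(a-b)))
R=manip.get_state()['ee_rot']; y=2*np.arctan2(R[2],R[1])-np.pi/2; print('tool y',y)
E
```

```text
axis [0.55199225 0.29073385 0.02663021] mark [0.52239036 0.28533528] dist 0.030090142524948866 pointer [0.53424535 0.29989164] [0.55195731 0.29039441]
griddle yaw 0.1803899985197017 pointer 2.6494031613970797 q 1.5725794907124153 off -0.00031565544107474284
tool y 0.8806792670709527<stdin>:9: DeprecationWarning: Arrays of 2-dimensional vectors are deprecated. Use arrays of 3-dimensional vectors instead. (deprecated in NumPy 2.0)
```

>>> step_arm:
  increments:
    - {"dp": [0.0145, 0.0245, -0.161], "yaw": 0.33, "grip": 0.45}
    - {"dp": [0, 0, -0.161], "yaw": 0.33, "grip": 0.45}
    - {"dp": [0, 0, -0.161], "yaw": 0.33, "grip": 0.45}
    - {"dp": [0, 0, -0.161], "yaw": 0.33, "grip": 0.45}

```text
clock: 1.9
position: [0.5509, 0.2916, 0.0861]
ee_rot: [-0.0, 0.241, 0.971, -0.0]
contact_force: [-0.0, -0.4, 0.3]
width: 0.0383
gripper_force: 0.0
```

>>> step_arm:
  increments:
    - {"dp": [0, 0, 0], "yaw": 0, "grip": 0}
    - {"dp": [0, 0, 0], "yaw": 0, "grip": 0}
    - {"dp": [0, 0, 0], "yaw": 0, "grip": 0}
  squeeze: 20

```text
clock: 2.28
position: [0.5505, 0.2912, 0.0871]
ee_rot: [-0.001, 0.242, 0.97, -0.001]
contact_force: [-0.6, -1.7, -9.8]
width: 0.0115
gripper_force: 24.0
```

>>> step_arm:
  increments:
    - {"dp": [0, 0, 0], "yaw": 0.9, "grip": 0}
    - {"dp": [0, 0, 0], "yaw": 0.9, "grip": 0}
    - {"dp": [0, 0, 0], "yaw": 0.9, "grip": 0}
    - {"dp": [0, 0, 0], "yaw": 0.9, "grip": 0}
    - {"dp": [0, 0, 0], "yaw": 0.88, "grip": 0}

```text
clock: 2.9
position: [0.5504, 0.2912, 0.0871]
ee_rot: [-0.001, -0.094, 0.996, -0.0]
contact_force: [-1.5, -0.7, -9.4]
width: 0.0116
gripper_force: 24.0
```

>>> step_arm:
  increments:
    - {"dp": [0, 0, 0], "yaw": 0, "grip": 0}
    - {"dp": [0, 0, 0], "yaw": 0, "grip": 0}

```text
clock: 3.15
position: [0.5504, 0.2912, 0.0871]
ee_rot: [-0.001, -0.091, 0.996, -0.0]
contact_force: [-1.5, -2.2, -11.3]
width: 0.0116
gripper_force: 23.9
```

```bash
python3 - <<'E'
from h import *
s=manip.get_state();R=s['ee_rot']; print(2*np.arctan2(R[2],R[1])-np.pi/2, 'want',.1804+np.pi/2,s['contact_force'],s['moment'],s['width'])
E
```

```text
1.7531506074975547 want 1.7511963267948967 [ -1.45285962  -2.2188957  -11.31191504] [-0.17254971  0.22760191 -0.01757899] 0.01156802207888868
```

Now I'll let go and rise, then look.

>>> step_arm:
  increments:
    - {"dp": [0, 0, 0], "yaw": 0, "grip": 0.45}
    - {"dp": [0, 0, 0], "yaw": 0, "grip": 0.45}
    - {"dp": [0, 0, 0.1], "yaw": 0, "grip": 0.45}
    - {"dp": [0, 0, 0.25], "yaw": 0, "grip": 0.6}
    - {"dp": [0, 0, 0.3], "yaw": 0, "grip": 0.8}

```text
clock: 3.78
position: [0.5516, 0.292, 0.2195]
ee_rot: [0.001, -0.092, 0.996, 0.0]
contact_force: [0.9, -0.1, 0.3]
width: 0.0671
gripper_force: 0.0
```

```bash
python3 - <<'E'
from h import *
print(manip.get_state()['position'])
im,c=snap('wrist','w2')
u,v=map(int,pix(c,(.552,.2907,.07))); print(u-90,v-70)
crop(np.clip(im*1.8,0,255).astype('u1'),u-90,v-70,u+90,v+70,4,'w2c')
E
```

```text
[0.55159928 0.29196205 0.21953931]
230 170
```

View pics/w2c.png

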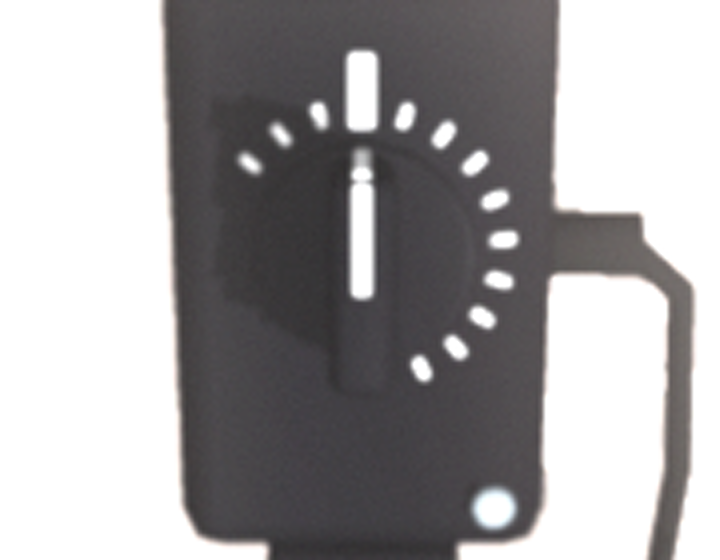

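The pointer stands exactly on the long mark, with both at column 361 in the crop. Now over to the jug, raised.

>>> step_arm:
  increments:
    - {"dp": [-0.007, -0.2, 0.11], "yaw": -0.6, "grip": 1}
    - {"dp": [-0.007, -0.27, 0.11], "yaw": -0.6, "grip": 1}
    - {"dp": [-0.007, -0.27, 0.11], "yaw": -0.6, "grip": 1}
    - {"dp": [-0.007, -0.27, 0.11], "yaw": -0.6, "grip": 1}
    - {"dp": [-0.007, -0.27, 0.11], "yaw": -0.6, "grip": 1}

```text
clock: 4.45
position: [0.5448, 0.0341, 0.33]
ee_rot: [0.002, 0.134, 0.991, 0.0]
contact_force: [0.6, 0.9, -0.4]
width: 0.0854
gripper_force: 0.0
```

>>> step_arm:
  increments:
    - {"dp": [-0.007, -0.27, 0], "yaw": -0.6, "grip": 1}
    - {"dp": [-0.007, -0.27, 0], "yaw": -0.6, "grip": 1}
    - {"dp": [-0.007, -0.27, 0], "yaw": -0.6, "grip": 1}
    - {"dp": [-0.007, -0.27, 0], "yaw": -0.6, "grip": 1}
    - {"dp": [-0.007, -0.25, 0], "yaw": -0.6, "grip": 1}

```text
clock: 5.08
position: [0.5378, -0.2325, 0.3292]
ee_rot: [0.002, 0.352, 0.936, -0.0]
contact_force: [0.9, 0.1, 0.2]
width: 0.0854
gripper_force: 0.0
```

```bash
python3 - <<'E'
from h import *
s=manip.get_state();print(s['position'],s['qpos'])
im,c=snap('wrist','w3'); print(pix(c,(.537,-.236,.193)))
E
```

```text
[ 0.53775084 -0.23245442  0.32920052] [-5.27060036e-01  2.59712534e-01  1.34987473e+00  5.24211128e-04
  1.52745090e+00 -1.37828777e+00]
(np.float64(315.6901907090715), np.float64(247.83622038985467))
```

View pics/w3.png

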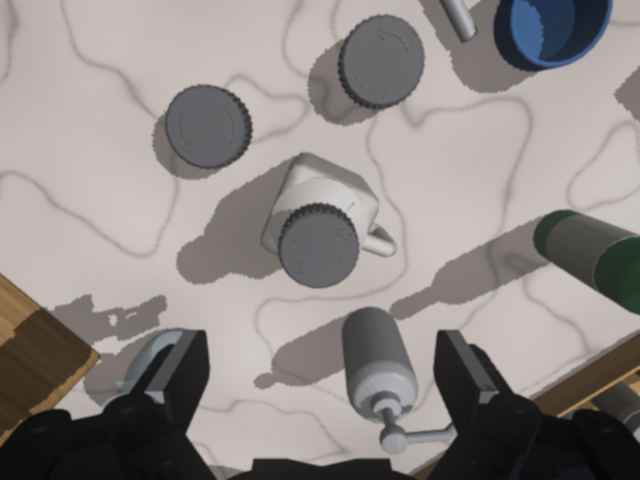

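The cap's top face is centred at about (319.5,247), 80 px across. The pump stands below it in the picture, away from the closing line, and the two big loose lids are at (208,126) and (382,60).

```bash
python3 - <<'E'
from h import *
im,c=load('w3')
print(at(c,319.5,247,.193), at(c,279.3,247,.193)-at(c,359.7,247,.193), 'pump',at(c,371,330,.15),at(c,387,400,.17))
_,t=load('top0'); print(pix(t,at(c,319.5,247,.193)))
E
```

```text
[ 0.53824811 -0.23368208  0.193     ] [-0.03570511 -0.04061563  0.        ] pump [ 0.6334063  -0.25942037  0.15      ] [ 0.68409631 -0.28605866  0.17      ]
(np.float64(406.4665942675284), np.float64(252.48606521688612))
```

>>> step_arm:
  increments:
    - {"dp": [0, -0.009, -0.15], "yaw": -0.4, "grip": 1}
    - {"dp": [0, 0, -0.15], "yaw": -0.4, "grip": 1}
    - {"dp": [0, 0, -0.15], "yaw": -0.4, "grip": 1}
    - {"dp": [0, 0, -0.15], "yaw": -0.4, "grip": 1}
    - {"dp": [0, 0, -0.15], "yaw": -0.4, "grip": 1}

```text
clock: 5.75
position: [0.5384, -0.2324, 0.1781]
ee_rot: [0.002, 0.487, 0.873, 0.0]
contact_force: [0.0, 0.3, -0.3]
width: 0.0853
gripper_force: 0.0
```

>>> step_arm:
  increments:
    - {"dp": [0, 0, 0], "yaw": 0, "grip": 0.55}
    - {"dp": [0, 0, 0], "yaw": 0, "grip": 0.55}
    - {"dp": [0, 0, 0], "yaw": 0, "grip": 0.5}
    - {"dp": [0, 0, 0], "yaw": 0, "grip": 0.5}
  squeeze: 40

```text
clock: 6.25
position: [0.5378, -0.2328, 0.1792]
ee_rot: [0.001, 0.486, 0.874, -0.0]
contact_force: [-1.1, -0.8, 4.7]
width: 0.0543
gripper_force: 43.7
```

>>> step_arm:
  increments:
    - {"dp": [0, 0, 0], "yaw": 0, "grip": 0.3}
    - {"dp": [0, 0, -0.012], "yaw": 0, "grip": 0.3}
    - {"dp": [0, 0, -0.012], "yaw": 0, "grip": 0.3}
    - {"dp": [0, 0, 0], "yaw": 0, "grip": 0.3}
  squeeze: 70

```text
clock: 6.75
position: [0.5379, -0.2328, 0.175]
ee_rot: [0.002, 0.486, 0.874, -0.0]
contact_force: [-3.5, -1.1, 11.4]
width: 0.0539
gripper_force: 73.2
```

>>> step_arm:
  increments:
    - {"dp": [0, 0, -0.006], "yaw": 0, "grip": 0.3}
    - {"dp": [0, 0, 0], "yaw": 0, "grip": 0.3}

```text
clock: 7.0
position: [0.5379, -0.2327, 0.1742]
ee_rot: [0.002, 0.486, 0.874, -0.0]
contact_force: [-4.6, 0.2, 13.1]
width: 0.054
gripper_force: 73.2
```

>>> step_arm:
  increments:
    - {"dp": [0, 0, 0], "yaw": 0.7, "grip": 0.3}
    - {"dp": [0, 0, 0], "yaw": 0.7, "grip": 0.3}
    - {"dp": [0, 0, 0], "yaw": 0.7, "grip": 0.3}
    - {"dp": [0, 0, 0], "yaw": 0.7, "grip": 0.3}
    - {"dp": [0, 0, 0], "yaw": 0.7, "grip": 0.3}

```text
clock: 7.62
position: [0.5374, -0.2328, 0.1742]
ee_rot: [0.001, 0.241, 0.97, -0.001]
contact_force: [-6.1, -0.1, 14.8]
width: 0.0538
gripper_force: 73.3
```

```bash
python3 - <<'E'
from h import *
s=manip.get_state();print(s['position'],s['qpos'],s['contact_force'],s['moment'],s['width'])
E
```

```text
[ 0.53740674 -0.23283525  0.17420996] [-5.27052271e-01  3.46424688e-01  1.61279216e+00 -1.04807326e-03
  1.17964410e+00 -1.60982584e+00] [-6.11039707 -0.08016492 14.81204043] [-0.12925261  0.76472147 -0.19187063] 0.05375194094939897
```

>>> step_arm:
  increments:
    - {"dp": [0, 0, 0], "yaw": 0.7, "grip": 0.3}
    - {"dp": [0, 0, 0], "yaw": 0.7, "grip": 0.3}
    - {"dp": [0, 0, 0], "yaw": 0.7, "grip": 0.3}
    - {"dp": [0, 0, 0], "yaw": 0.7, "grip": 0.3}
    - {"dp": [0, 0, 0], "yaw": 0.7, "grip": 0.3}

```text
clock: 8.25
position: [0.5373, -0.2338, 0.1744]
ee_rot: [0.001, -0.019, 1.0, -0.002]
contact_force: [-5.4, -2.2, 13.9]
width: 0.0539
gripper_force: 73.3
```

```bash
python3 - <<'E'
from h import *
s=manip.get_state();print(s['position'],s['qpos'][5],s['contact_force'],s['moment'],s['width'])
a=load('top0')[0]; b,_=snap('top','top1'); w,_=snap('wrist','w4')
z=lambda i:cv2.resize(i[225:315,340:430],(400,400),interpolation=cv2.INTER_CUBIC)
cv2.imwrite('pics/c4.png',np.hstack([z(b),w[120:400,180:460][:, :].repeat(1,0) if 0 else cv2.resize(w[100:420,160:480],(400,400))]))
E
```

```text
[ 0.53733348 -0.23382308  0.17438747] -2.13481884701974 [-5.35617245 -2.15131809 13.88628314] [-0.48504866  0.94206827 -0.23162714] 0.05389934628873685
```

View pics/c4.png

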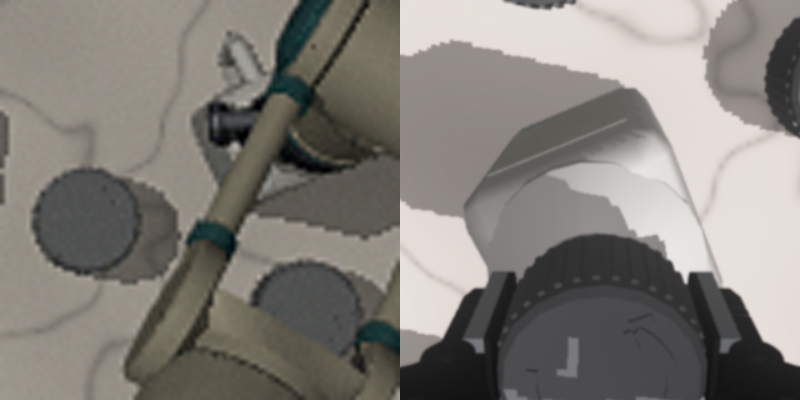

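In the top crop the jug's handle is still at (235,50) and its left corner unmoved, so the jug stood still while the cap turned with the gripper (wrist crop, cap seated between the pads). I'll lift gently and watch the force.

>>> step_arm:
  increments:
    - {"dp": [0, 0, 0.015], "yaw": 0, "grip": 0.3}
    - {"dp": [0, 0, 0.015], "yaw": 0, "grip": 0.3}
    - {"dp": [0, 0, 0.015], "yaw": 0, "grip": 0.3}
    - {"dp": [0, 0, 0], "yaw": 0, "grip": 0.3}

```text
clock: 8.85
position: [0.5375, -0.2328, 0.1808]
ee_rot: [0.0, -0.017, 1.0, -0.001]
contact_force: [-1.3, -4.0, 3.8]
width: 0.0541
gripper_force: 73.4
```

>>> step_arm:
  increments:
    - {"dp": [0, 0, 0.015], "yaw": 0, "grip": 0.3}
    - {"dp": [0, 0, 0.015], "yaw": 0, "grip": 0.3}
    - {"dp": [0, 0, 0], "yaw": 0, "grip": 0.3}

```text
clock: 9.22
position: [0.5374, -0.2319, 0.1863]
ee_rot: [-0.0, -0.017, 1.0, 0.0]
contact_force: [-1.2, -1.5, -0.7]
width: 0.0538
gripper_force: 73.7
```

>>> step_arm:
  increments:
    - {"dp": [0, 0, 0.05], "yaw": 0, "grip": 0.3}
    - {"dp": [0, 0, 0.1], "yaw": 0, "grip": 0.3}
    - {"dp": [0, 0, 0.1], "yaw": 0, "grip": 0.3}
    - {"dp": [0, 0, 0.1], "yaw": 0, "grip": 0.3}
    - {"dp": [0, 0, 0.05], "yaw": 0, "grip": 0.3}

```text
clock: 9.85
position: [0.5381, -0.2317, 0.2685]
ee_rot: [0.002, -0.017, 1.0, -0.0]
contact_force: [-0.1, -0.5, -1.4]
width: 0.0539
gripper_force: 73.9
```

>>> step_arm:
  increments:
    - {"dp": [0, 0, 0], "yaw": 0, "grip": 0.3}
    - {"dp": [0, 0, 0], "yaw": 0, "grip": 0.3}
    - {"dp": [0, 0, 0], "yaw": 0, "grip": 0.3}
    - {"dp": [0, 0, 0], "yaw": 0, "grip": 0.3}

```text
clock: 10.35
position: [0.5371, -0.232, 0.2659]
ee_rot: [-0.001, -0.017, 1.0, 0.0]
contact_force: [-0.0, -0.1, -0.6]
width: 0.054
gripper_force: 73.9
```

```bash
python3 - <<'E'
from h import *
b,_=snap('side','side1'); w,_=snap('wrist','w5')
cv2.imwrite('pics/c5.png',np.hstack([cv2.resize(b[170:410,300:540],(400,400),interpolation=cv2.INTER_CUBIC),cv2.resize(w[80:480,120:520],(400,400))]))
E
```

```text
(no output)
```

View pics/c5.png

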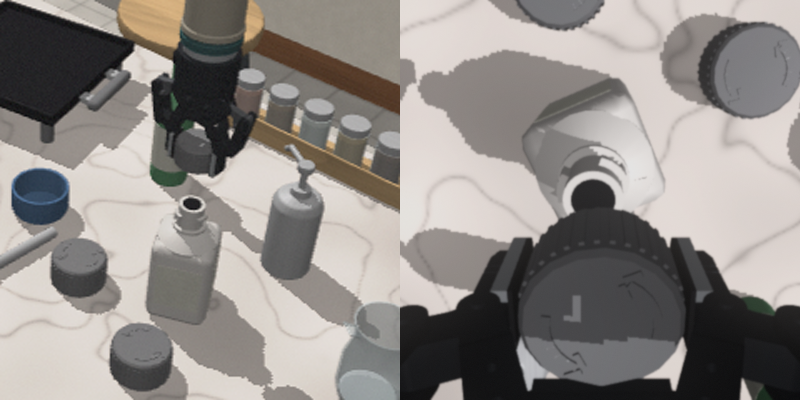

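The side view shows the cap level in the gripper at (195,150), about 60 mm above the open neck at (192,203), with the jug upright and everything else in place. Handing in.

```bash
python3 -c "
from rig import ticket; print(ticket.sign_off())"
```

```text
the job is handed in; nothing more can be done
None
```

The dial stands on the long mark and is let go, the cap is off and held level about 65 mm above the mouth of the upright jug, and I handed the job in at about 10.5 s; no verdict came back.

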